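Put the wafer tray behind the sliding glass guard

ROBOT

A 6-joint arm with a two-finger parallel gripper is mounted at the origin on the work surface. World frame = base frame: x ahead of the robot, y to its left, z up, the work surface at z = 0. Lengths are in mm, angles in rad, forces in N, time in s.
With the tool pointing down it reaches from about 325 to 850 mm from the base axis. Payload 4.4 kg.
Tool frame: the origin (TCP) lies where the fingers leave the gripper's body, on its centre line; the fingertips stand 97 mm ahead of it and the grasp point (between the pads) lies 78 mm ahead of it; z points along the fingers, y is the direction in which the jaws open and shut (so a half turn about z gives the same grasp; the last joint's range is limited). The gripper opens to 94 mm and grips with 3 to 60 N. Pads are 16 mm wide; open, the fingers measure 119 mm over their backs; the gripper's body (75 mm by 177 mm) begins 78 mm behind the grasp point.
Start: joints at [-1.262, 0.207, 1.542, -0, 1.393, -0.15], TCP at [254.64, -515.545, 302.647] pointing down, gripper open.
Joint ranges: [-2.73, 2.73], [-0.86, 2.22], [0.23, 2.46], [-1.11, 4.25], [0.08, 2.63], [-2.82, 2.82]. Speed limits (rad/s): [2.79, 2.79, 3.14, 3.14, 3.14, 3.14].

INTERFACE

Orientations are given as a unit quaternion [w, x, y, z].
In Python, from workcell import arm gives the robot as it stands.
- The arm moves only by the tool send_rows, never from a script. Its argument "series" is one flat list of numbers, 5 for each row, row after row: the shift along the tool's x, y, z in m, then the turn about the tool's z in rad, then the finger opening in m, from 0 to 0.094. A call has 1 to 12 rows; each row is the pose to reach, as a shift and turn from the pose commanded when the call began, along the tool's axes at that moment; what a row does not reach only later rows make up. A row lasts 1/12 s, in which the tool goes at most 41.7 mm and 7.16 degrees, less where a joint would pass 70% of its speed; a pose out of reach is approached as far as the arm can. A call with a gripper value outside its range is refused whole. The fingers move at their own pace and stop on an object; "newtons" is the grip in N (left out, the last holds). Time passes only in rows, so rows that repeat a pose let the fingers close. It gives the time, the measured TCP pose, the force and the opening at its end, in the units of the state.
- arm.observe(): the state, without advancing time (a new reading comes with each control period).
- arm.read_camera(name): name is "scene" or "top" or "wrist"; returns a dict with "color" (384x512x3 uint8, blue, green, red), "depth" (384x512 float32, mm along the optical axis (not along the pixel's ray), 0 where there is no reading), "fx", "fy", "cx", "cy" (pixels), "extrinsics" (4x4, takes a point from camera to world coordinates). Camera axes: x right, y down, z forward; pixel columns grow to the right and rows downward; lengths in mm; the calibration is good to about 2 mm. The wrist camera is an equidistant fisheye: a pixel r from the principal point sees the ray r / f radians off the axis. A picture is of the moment at which its call begins.
- arm.sign_off(): hands the job in, once; it reports no verdict.
The state is a dict: "time_s": time; "q": joint angles; "qvel": joint speeds; "tau": joint torques, N m; "ee_pos": TCP position; "tool_rot": TCP orientation; "wrist_force": force on the tool from outside, world axes, zero at the start; "torque": the same for the moment, N m; "opening": finger opening in mm.
Only numpy, scipy, OpenCV 4.12 (cv2) and the standard library are available. Lean on these libraries where they do the work, as an engineer would, in place of code of your own. Each camera call takes 0.05 s, during which the arm holds its last target.

TASK

Slide the glass door of the counter guard fully open, push the small tray of seed wafers along the counter, without lifting it, through the doorway until it is wholly inside the empty bay, then slide the door fully shut again. Keep all four wafers on the tray and do not knock or shift the other things on the counter.

Things in the scene. Friction and masses are not known exactly. Their poses are not given: they have to be found in the camera images.
- guard: Low two-bay glass guard fixed on the counter, 396 mm along its track, 221 deep, 64 high, no floor or sill. Origin: on the counter, middle of the empty bay's doorway; x along the door's track, y into the guard, z up. Empty bay: x -95 to +95 mm, y 0 to the back pane at 215 mm; its side panes are 6 mm thick. Second bay (x 101 to 288 mm) is closed by fixed panes and holds stock.
- bay_roof (a point): Middle of the front edge of the empty bay's fixed glass roof, on its top, 64 mm above the counter and 71 mm behind the doorway (guard y = 71 mm). The roof is 4 mm thick and covers the bay from here to the back; in front of it the bay is open above once the door is away.
- door (a joint): Opening of the sliding glass door, m: 0 = fully shut over the doorway, 0.19 = fully open, parked before the second bay; opens along guard +x. Stays where left; takes 2 to 4 N. L-shaped, 194 mm wide: upright pane at guard y -12 to -6 mm, 8 to 70 mm above the counter, and a flat top pane y -12 to +80 mm, its top 72 mm up. A tray standing in the doorway blocks it.
- door_pull (a point): Centre of the top of the door's pull, an upright steel fin on the top pane: 12 mm thick along guard x, 45 mm long along guard y, from 72 to 108 mm above the counter. It sits at guard x = -55 mm + the door's opening, guard y = 35 mm. It can be pushed from either side or pinched from above.
- tray: Loose aluminium tray, 140 mm (its x) by 170 mm (its y), rim 28 mm high, walls and floor 4 mm, about 0.4 kg. Origin: centre of underside. Starts on the counter before the doorway (guard -y side), its y axis roughly into the doorway but up to 12 degrees askew and 30 mm off the middle. Wholly inside when its origin is 86 mm or more into the guard (guard y); the back pane stops it at 130 mm.
- wafer0: Brown round seed wafer, 58 mm across and 7 mm thick, 20 g, lying loose on the tray's floor. Origin: centre of its underside.
- wafer1: Brown round seed wafer, 58 mm across and 7 mm thick, 20 g, lying loose on the tray's floor. Origin: centre of its underside.
- wafer2: Brown round seed wafer, 58 mm across and 7 mm thick, 20 g, lying loose on the tray's floor. Origin: centre of its underside.
- wafer3: Brown round seed wafer, 58 mm across and 7 mm thick, 20 g, lying loose on the tray's floor. Origin: centre of its underside.
- jar: Small amber glass jar with a steel lid, 56 mm across, 70 mm high, loose, standing in front of the second bay. Origin: centre of its underside. Leave alone.
- cutter: Steel ring pastry cutter, 64 mm across, 26 mm high, loose, beside the tray, on its far side. Origin: centre of its underside. Leave alone.
- mug: White mug, 80 mm across, 90 mm high, loose. Origin: centre of its underside. Leave alone.
- bowl: Steel bowl, 150 mm across, 65 mm high, loose. Origin: centre of its underside. Leave alone.
- spatula: Spatula lying on the counter behind the guard. Origin: underside. Leave alone.
- canister: Clear canister with wooden lid, 100 mm across, 150 mm high, loose. Origin: centre of its underside. Leave alone.
- ramekin: White ramekin, 80 mm across, 45 mm high, loose. Origin: centre of its underside. Leave alone.
There are look-alikes about, which are no part of the job. Leave any black or green look-alike of the wafer1 alone. There is more than one size of the tray; the job needs the smaller.

How it is judged (in metres and radians):
On the way, in this order (a step that is already met when the one before it is completed fails the run):
1. the door is slid fully open (at least 175 mm) while the tray is still outside (value of joint door above 0.175 m and y of tray in the frame of guard below -0.08 m), for 0.1 s.
2. the tray is wholly inside the empty bay, with the door still open (y of tray in the frame of guard between 0.086 and 0.14 m and x of tray in the frame of guard between -0.035 and 0.035 m and height (world z) of tray below 0.006 m and value of joint door above 0.12 m), for 0.2 s.
At the end, for the whole second after the job is handed in: the door is shut to within 8 mm; the tray lies flat, at rest and wholly inside the empty bay (origin 86 to 140 mm into the guard); all four wafers are on the tray (value of joint door below 0.008 m and y of tray in the frame of guard between 0.086 and 0.14 m and x of tray in the frame of guard between -0.035 and 0.035 m and height (world z) of tray below 0.006 m and angle between tray's own z axis and vertical below 0.05 rad and linear speed of tray below 0.01 m/s and x of wafer0 in the frame of tray between -0.072 and 0.072 m and y of wafer0 in the frame of tray between -0.087 and 0.087 m and z of wafer0 in the frame of tray between -0.002 and 0.03 m and x of wafer1 in the frame of tray between -0.072 and 0.072 m and y of wafer1 in the frame of tray between -0.087 and 0.087 m and z of wafer1 in the frame of tray between -0.002 and 0.03 m and x of wafer2 in the frame of tray between -0.072 and 0.072 m and y of wafer2 in the frame of tray between -0.087 and 0.087 m and z of wafer2 in the frame of tray between -0.002 and 0.03 m and x of wafer3 in the frame of tray between -0.072 and 0.072 m and y of wafer3 in the frame of tray between -0.087 and 0.087 m and z of wafer3 in the frame of tray between -0.002 and 0.03 m); the robot touches nothing.
It fails at once if the tray is lifted: its middle more than 20 mm off the counter (height (world z) of tray above 0.02 m).
It fails at once if one of the other loose things on the counter (jar, cutter, mug, bowl, spatula, canister, ramekin) is shifted more than 30 mm (distance of any of jar, cutter, mug, bowl, spatula, canister, ramekin from where it was at the start of the episode above 0.03 m).
It also fails if it takes over 72 s, if anything falls off the work surface, if the arm or the gripper's body presses on something with over 40 N, if the wrist force passes 120 N, or if a joint passes its speed limit or range.

## Working session

There is one attempt and no reset: what is moved stays moved. The work goes in short steps, Python scripts to look and compute and a tool call to move; the robot and the scene stay as the last step left them, time stands still between calls to the robot, and variables do not carry over. Pictures are saved under pics/ and viewed, and the job is handed in when it is done.

Besides the shell and the picture viewer there is one more tool, called after "Emit:" as a command line: name --argument value ..., lists and objects as JSON in quotes. send_rows: Moves the arm, as the interface text tells. Its arguments: {"type":"object","properties":{"series":{"type":"array"},"newtons":{"type":"number"}},"required":["series"]}

```bash
mkdir -p pics; cat > h.py <<'E'
import numpy as np, cv2
from workcell import arm
def cap(n):
    d=arm.read_camera(n); np.savez('last_%s.npz'%n,**{k:np.array(v) for k,v in d.items()}); return d
def pts(d):
    z=d['depth'].astype(float);v,u=np.mgrid[:z.shape[0],:z.shape[1]]
    P=np.stack([(u-d['cx'])/d['fx']*z,(v-d['cy'])/d['fy']*z,z,np.ones_like(z)],-1)
    return (P@np.array(d['extrinsics']).T)[...,:3]
def proj(d,p):
    q=np.linalg.inv(d['extrinsics'])@np.append(p,1.); return q[0]/q[2]*d['fx']+d['cx'],q[1]/q[2]*d['fy']+d['cy']
E
python3 - <<'E'
from h import *
s=arm.observe();print({k:np.round(v,3) for k,v in s.items()})
for n in('scene','top'):
    d=cap(n);cv2.imwrite(f'pics/{n}0.png',cv2.resize(d['color'],(800,600),interpolation=cv2.INTER_CUBIC));print(np.round(d['extrinsics'],3),d['fx'])
E
```

```text
{'time_s': np.float64(0.0), 'q': array([-1.262,  0.207,  1.543, -0.   ,  1.393, -0.151]), 'qvel': array([-0.001,  0.002, -0.   ,  0.   , -0.   , -0.   ]), 'tau': array([ 2.0000e-03, -3.7087e+01, -2.8142e+01,  7.0000e-02,  3.6000e-02,
       -0.0000e+00]), 'ee_pos': array([ 254.453, -514.972,  301.488]), 'tool_rot': array([-0.001,  0.974,  0.227, -0.   ]), 'wrist_force': array([ 0.098, -0.329,  0.363]), 'torque': array([-0.001, -0.037,  0.019]), 'opening': np.float64(93.677)}
[[ 3.760000e-01  7.250000e-01 -5.770000e-01  1.439635e+03]
 [ 9.270000e-01 -2.890000e-01  2.400000e-01 -3.492610e+02]
 [ 7.000000e-03 -6.250000e-01 -7.800000e-01  1.303350e+03]
 [ 0.000000e+00  0.000000e+00  0.000000e+00  1.000000e+00]] 476.0779937525805
[[-2.90000e-02 -9.83000e-01  1.79000e-01  2.69575e+02]
 [-1.00000e+00  2.90000e-02 -2.00000e-03  3.27120e+01]
 [-3.00000e-03 -1.79000e-01 -9.84000e-01  1.64396e+03]
 [ 0.00000e+00  0.00000e+00  0.00000e+00  1.00000e+00]] 370.27268275103245
```

View pics/scene0.png

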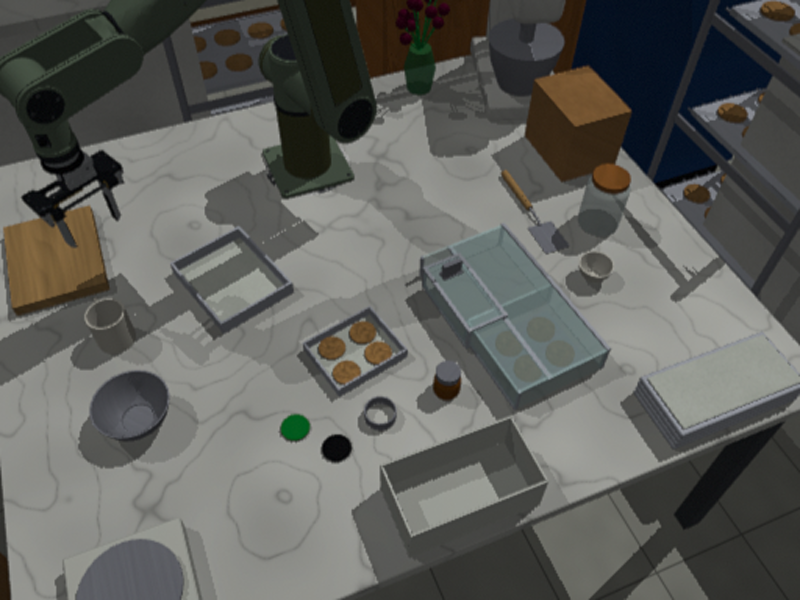

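View pics/top0.png

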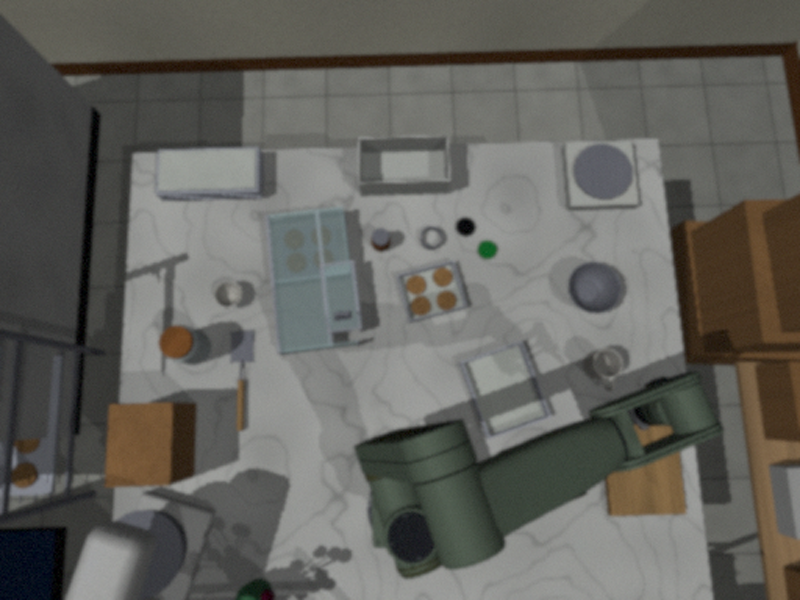

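The scene camera shows the smaller tray, with four brown wafers, at (355,350). The larger empty tray is at (232,278). The black and green discs at (336,447) and (295,427) are look-alikes. The guard is at (510,310), its steel pull at (450,268), and the jar at (447,380). Next I confirm with a crop and measure.

```bash
python3 - <<'E'
from h import *
t=dict(np.load('last_top.npz'));s=dict(np.load('last_scene.npz'))
a=cv2.resize(t['color'][120:240,160:320],(800,600),interpolation=cv2.INTER_CUBIC);cv2.imwrite('pics/c1.png',a)
b=cv2.resize(s['color'][130:275,190:400],(800,552),interpolation=cv2.INTER_CUBIC);cv2.imwrite('pics/c2.png',b)
for n,d in(('top',t),('scene',s)):
    P=pts(d);np.save(f'P_{n}.npy',P)
    m=(P[...,0]>300)&(P[...,0]<800)&(P[...,1]>-150)&(P[...,1]<420)&(P[...,2]>-50)
    # height map
    Z=np.clip(P[...,2]*2+30,0,255).astype(np.uint8)
    Z=Z[120:240,160:320] if n=='top' else Z[130:275,190:400]
    cv2.imwrite(f'pics/z_{n}.png',cv2.resize(cv2.applyColorMap(Z,cv2.COLORMAP_JET),(800,600 if n=='top' else 552),interpolation=cv2.INTER_NEAREST))
    # table z
    print(n,np.median(P[...,2][(P[...,0]>300)&(P[...,0]<800)&(abs(P[...,2])<20)]))
E
```

```text
top 0.886107263555914
scene -0.3522671189474522
```

View pics/c1.png

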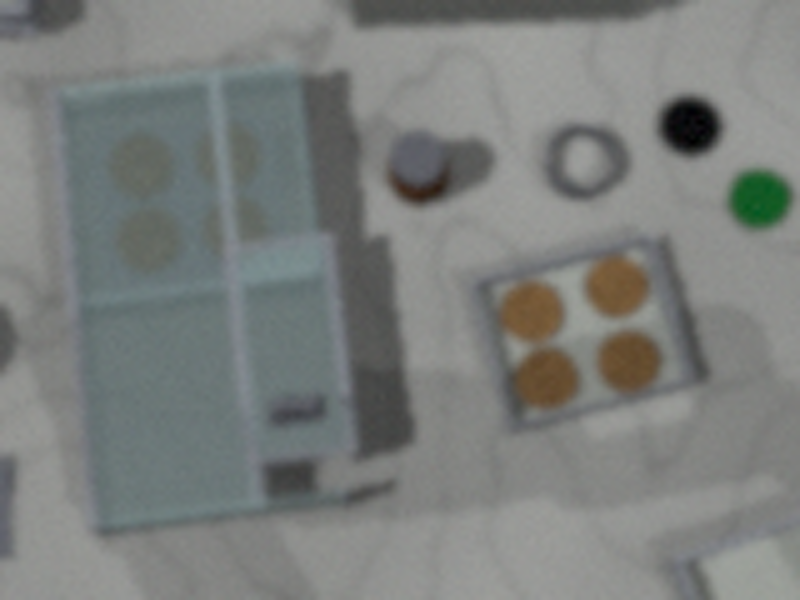

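View pics/c2.png

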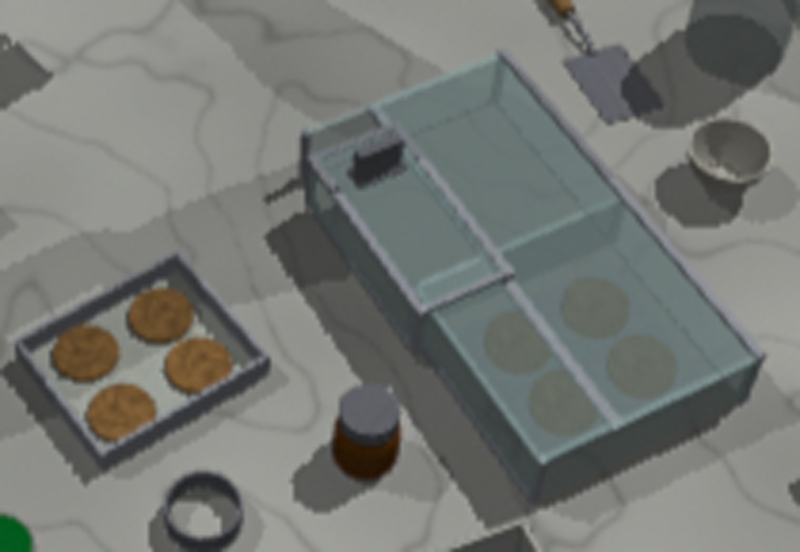

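View pics/z_top.png

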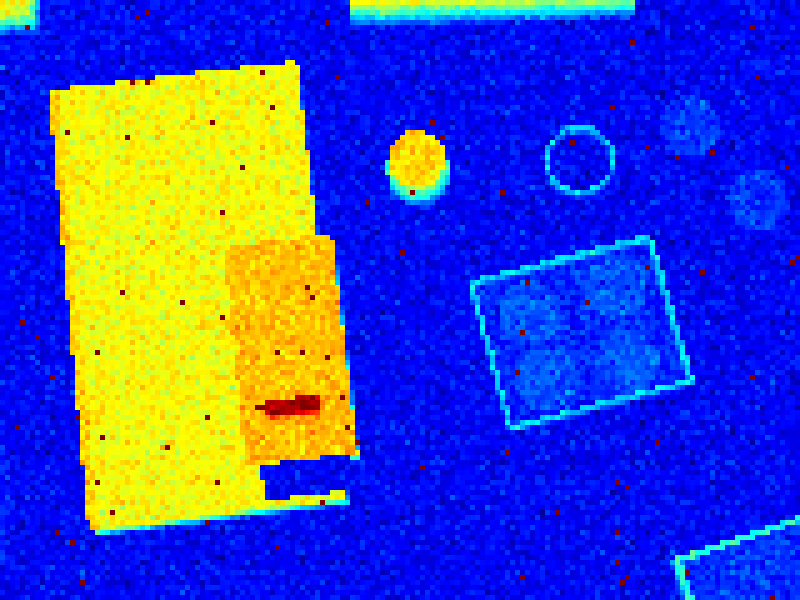

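View pics/z_scene.png

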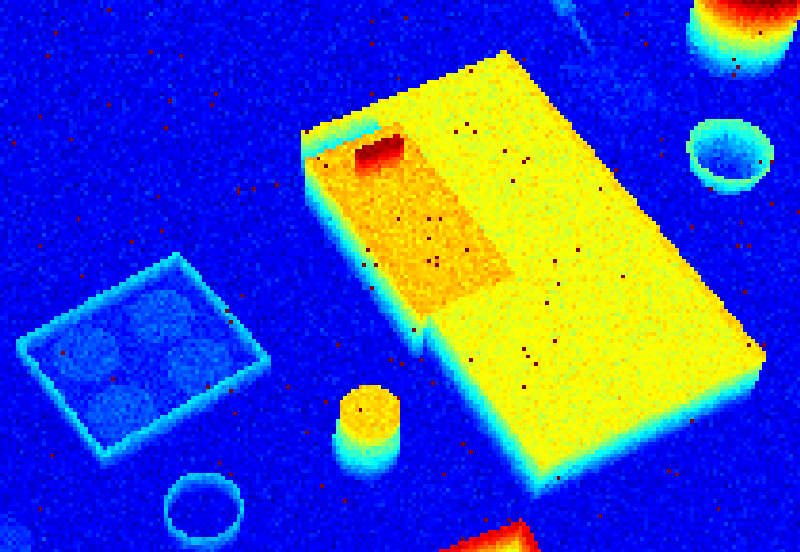

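The top crop confirms four brown wafers in the small tray at (590,330). Depth resolves the glass, and the door looks slightly open already. Next I fit poses.

```bash
cat >> h.py <<'E'
def rect(pp):
    r=cv2.minAreaRect(pp.astype(np.float32)); return np.array(r[0]),r[1],r[2],cv2.boxPoints(r)
def comp(mask,uv):
    n,l=cv2.connectedComponents(mask.astype(np.uint8)); return l==l[uv[1],uv[0]]
E
python3 - <<'E'
from h import *
T=dict(np.load('last_top.npz'));S=dict(np.load('last_scene.npz'))
def c1(x,y,n): # crop->pixel
    return (160+x/5,120+y/5) if n=='top' else (190+x*210/800,130+y*145/552)
seeds={'top':{'tray':(515,425),'roof':(150,400),'pull':(300,407),'door':(290,340),'jar':(415,160),'cut':(580,128)},
'scene':{'tray':(100,452),'roof':(550,300),'pull':(378,152),'door':(420,230),'jar':(370,410),'cut':(200,476)}}
for n,d in(('top',T),('scene',S)):
    P=pts(d);Z=P[...,2];x,y=P[...,0],P[...,1]
    roi=(x>250)&(x<850)&(y>-150)&(y<450)
    Zm=cv2.medianBlur(Z.astype(np.float32),3)
    g=roi&(abs(Zm-64)<8)&(abs(Z-64)<12); 
    k=comp(g,[int(round(v)) for v in c1(*seeds[n]['roof'],n)])
    print(n,'roof+door',k.sum(),rect(P[k][:,:2]))
    dm=roi&(Zm>68.5)&(Zm<78); k=comp(cv2.morphologyEx(dm.astype(np.uint8),cv2.MORPH_OPEN,np.ones((3,3))),[int(round(v)) for v in c1(*seeds[n]['door'],n)])
    print('door',k.sum(),rect(P[k][:,:2]))
    k=roi&(Z>95)&(Z<120)&(abs(x-480)<120)&(abs(y-200)<100)
    u=np.array(c1(*seeds[n]['pull'],n)); vv,uu=np.nonzero(k); near=np.hypot(uu-u[0],vv-u[1])<12; q=P[vv[near],uu[near]]
    print('pull',len(q),np.median(q,0),rect(q[:,:2])[:3])
    k=roi&(Z>17)&(Z<34); 
    vv,uu=np.nonzero(k);c=np.array(c1(*((585,335) if n=='top' else (140,355)),n)); near=np.hypot(uu-c[0],vv-c[1])<(27 if n=='top' else 38);
    q=P[vv[near],uu[near]]
    kk=comp(cv2.dilate(k.astype(np.uint8),np.ones((2,2))),[int(v) for v in (uu[near][0],vv[near][0])])
    kk&=k
    q=P[kk];print('tray',len(q),rect(q[:,:2]),np.median(q[:,2]))
    if n=='top':np.save('trayrim.npy',q)
E
```

```text
top roof+door 3680 (array([635.74450684, 243.91734314]), (397.9052429199219, 235.6273651123047), 5.521705150604248, array([[426.3787 , 342.0406 ],
       [449.05142, 107.50655],
       [845.11035, 145.7941 ],
       [822.4376 , 380.32812]], dtype=float32))
door 917 (array([466.99810791, 140.94595337]), (434.418701171875, 118.50000762939453), 13.475271224975586, array([[241.96164, 147.94948],
       [269.57516,  32.71172],
       [692.03455, 133.94243],
       [664.421  , 249.18019]], dtype=float32))
pull 36 [521.36346188 161.02713638 107.32408298] (array([522.98773193, 163.37557983]), (12.524735450744629, 43.0538330078125), 4.065433979034424)
tray 121 (array([594.58764648, -83.5157547 ]), (141.41517639160156, 161.34976196289062), 13.198587417602539, array([[ 507.3276  ,  -21.11638 ],
       [ 544.1681  , -178.20401 ],
       [ 681.84766 , -145.91513 ],
       [ 645.0072  ,   11.172501]], dtype=float32)) 26.252732770928333
scene roof+door 5988 (array([634.80316162, 245.46725464]), (401.58807373046875, 241.34317016601562), 5.921892166137695, array([[422.63068, 344.77844],
       [447.5307 , 104.72319],
       [846.97565, 146.15607],
       [822.0756 , 386.2113 ]], dtype=float32))
door 1164 (array([578.26098633, 169.75582886]), (200.48011779785156, 102.62239074707031), 5.82817268371582, array([[473.3286  , 210.62286 ],
       [483.7495  , 108.530945],
       [683.19336 , 128.8888  ],
       [672.77246 , 230.98071 ]], dtype=float32))
pull 62 [526.91146445 163.04097269 105.77596244] (array([524.53411865, 163.25134277]), (13.464130401611328, 45.7513542175293), 7.915836334228516)
tray 303 (array([594.75537109, -84.3745575 ]), (146.1529541015625, 167.0264892578125), 13.01401138305664, array([[ 504.74957 ,  -19.46239 ],
       [ 542.3621  , -182.1988  ],
       [ 684.76117 , -149.28673 ],
       [ 647.1486  ,   13.449692]], dtype=float32)) 24.57696562672959
```

```bash
cat >> h.py <<'E'
A=np.radians(5.7);GX=np.array([np.cos(A),np.sin(A)]);GY=np.array([-GX[1],GX[0]])
G0=np.array([549.4,130.9])
def g2w(x,y): return G0+x*GX+y*GY
def w2g(p): d=np.array(p)[:2]-G0; return np.array([d@GX,d@GY])
def pose():
    s=arm.observe();w,x,y,z=s['tool_rot'];
    from scipy.spatial.transform import Rotation as Ro
    R=Ro.from_quat([x,y,z,w]).as_matrix();phi=np.degrees(np.arctan2(R[1,0],R[0,0]));return s,R,phi
def plan(xyz,phi):
    s,R,p=pose();d=R.T@(np.array(xyz)-s['ee_pos']);t=-(phi-p);t=(t+180)%360-180
    print('t',s['time_s'],'ee',np.round(s['ee_pos'],1),'g',np.round(w2g(s['ee_pos']),1),'phi',round(p,2),'tiltz',np.round(R[:,2],4),'F',np.round(s['wrist_force'],1),'op',round(float(s['opening']),1))
    print('shift m',np.round(d/1000,4),'turn rad',round(np.radians(t),4))
E
python3 -c "
from h import *
plan([523.5,163.3,240],95.7)"
```

```text
t 0.1 ee [ 254.5 -515.   301.6] g [-357.6 -613.4] phi 26.29 tiltz [-6.e-04  2.e-03 -1.e+00] F [-0.1  0.5  0.1] op 94.4
shift m [ 0.5416 -0.4889  0.0628] turn rad -1.2115
```

Emit:
send_rows --series '[0.541,-0.489,0.03,-1.21,0.04,0.541,-0.489,0.03,-1.21,0.04,0.541,-0.489,0.03,-1.21,0.04,0.541,-0.489,0.03,-1.21,0.04,0.541,-0.489,0.03,-1.21,0.04,0.541,-0.489,0.03,-1.21,0.04,0.541,-0.489,0.03,-1.21,0.04,0.541,-0.489,0.03,-1.21,0.04,0.541,-0.489,0.03,-1.21,0.04,0.541,-0.489,0.03,-1.21,0.04,0.541,-0.489,0.03,-1.21,0.04,0.541,-0.489,0.03,-1.21,0.04]' --newtons 10

```text
time_s: 1.1
ee_pos: [438.5, -48.9, 281.9]
tool_rot: [0.0, 0.672, 0.741, -0.0]
wrist_force: [-0.4, 0.2, 0.2]
opening: 39.9
```

```bash
python3 -c "
from h import *
plan([523.5,163.3,240],95.7)"
```

```text
t 1.1 ee [438.5 -48.9 281.9] g [-128.2 -167.9] phi 95.62 tiltz [-0.e+00 -1.e-04 -1.e+00] F [-0.4  0.2  0.2] op 39.9
shift m [0.2029 0.1053 0.0418] turn rad -0.0015
```

Emit:
send_rows --series '[0.203,0.105,0.042,0,0.04,0.203,0.105,0.042,0,0.04,0.203,0.105,0.042,0,0.04,0.203,0.105,0.042,0,0.04,0.203,0.105,0.042,0,0.04,0.203,0.105,0.042,0,0.04,0.203,0.105,0.042,0,0.04,0.203,0.105,0.042,0,0.04,0.203,0.105,0.042,0,0.04]'

```text
time_s: 1.85
ee_pos: [522.7, 160.7, 239.7]
tool_rot: [-0.0, 0.672, 0.741, -0.001]
wrist_force: [0.1, 0.1, 0.8]
opening: 40.2
```

```bash
python3 -c "
from h import *
plan([523.5,163.3,182],95.7)
d=cap('wrist');cv2.imwrite('pics/w1.png',d['color'])"
```

```text
t 1.85 ee [522.7 160.7 239.7] g [-23.6  32.3] phi 95.62 tiltz [-1.3e-03 -8.0e-04 -1.0e+00] F [0.1 0.1 0.8] op 40.2
shift m [0.0025 0.0011 0.0576] turn rad -0.0014
```

View pics/w1.png

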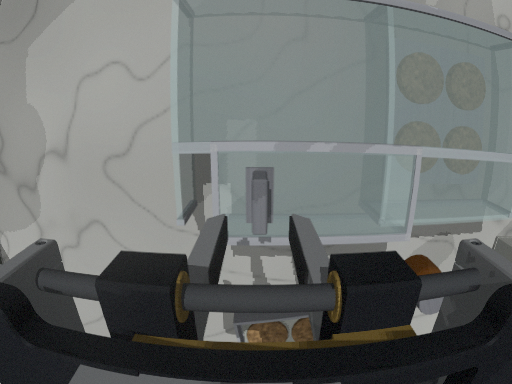

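The pull sits at (260,200), midway between the fingertips. Descending to straddle it.

Emit:
send_rows --series '[0.002,0.001,0.03,0,0.04,0.002,0.001,0.057,0,0.04,0.002,0.001,0.057,0,0.04,0.002,0.001,0.057,0,0.04]'

```text
time_s: 2.23
ee_pos: [522.7, 161.9, 182.1]
tool_rot: [-0.001, 0.672, 0.74, -0.002]
wrist_force: [0.2, -0.8, 0.2]
opening: 40.3
```

```bash
python3 -c "
from h import *
plan([*g2w(135+13,35),182],95.7)"
```

```text
t 2.2333 ee [522.7 161.9 182.1] g [-23.5  33.5] phi 95.5 tiltz [-3.9e-03 -7.0e-04 -1.0e+00] F [ 0.2 -0.8  0.2] op 40.3
shift m [ 0.0021  0.1715 -0.0006] turn rad -0.0034
```

Emit:
send_rows --series '[0.001,0.008,0,0,0.04,0.001,0.018,0,0,0.04,0.001,0.034,0,0,0.04,0.002,0.05,0,0,0.04,0.002,0.066,0,0,0.04,0.002,0.082,0,0,0.04,0.002,0.098,0,0,0.04,0.002,0.114,0,0,0.04,0.002,0.13,0,0,0.04,0.002,0.146,0,0,0.04,0.002,0.16,0,0,0.04,0.002,0.167,0,0,0.04]'

```text
time_s: 3.23
ee_pos: [692.5, 181.1, 184.8]
tool_rot: [0.001, 0.672, 0.741, 0.001]
wrist_force: [-2.7, -1.6, 2.0]
opening: 40.0
```

```bash
python3 -c "
from h import *
plan([*g2w(135+14,35),182],95.7)"
```

```text
t 3.2333 ee [692.5 181.1 184.8] g [147.4  35.8] phi 95.58 tiltz [ 2.7e-03 -4.0e-04 -1.0e+00] F [-2.7 -1.6  2. ] op 40.0
shift m [-0.0008  0.0016  0.0028] turn rad -0.0021
```

Emit:
send_rows --series '[0,0.003,0.001,0,0.04,0,0.003,0.001,0,0.04,0,0.003,0.001,0,0.04]'

```text
time_s: 3.48
ee_pos: [693.7, 182.2, 182.8]
tool_rot: [0.001, 0.672, 0.741, 0.001]
wrist_force: [0.1, 0.2, -0.4]
opening: 40.1
```

```bash
python3 -c "
from h import *
plan([*g2w(135+14,35),182],95.7)
d=cap('scene');cv2.imwrite('pics/s2.png',cv2.resize(d['color'][110:290,170:410],(800,600),interpolation=cv2.INTER_CUBIC))
d=cap('wrist');cv2.imwrite('pics/w2.png',d['color'])"
```

```text
t 3.4833 ee [693.7 182.2 182.8] g [148.7  36.7] phi 95.62 tiltz [ 2.4e-03  7.0e-04 -1.0e+00] F [ 0.1  0.2 -0.4] op 40.1
shift m [-0.0017  0.0003  0.0008] turn rad -0.0015
```

View pics/s2.png

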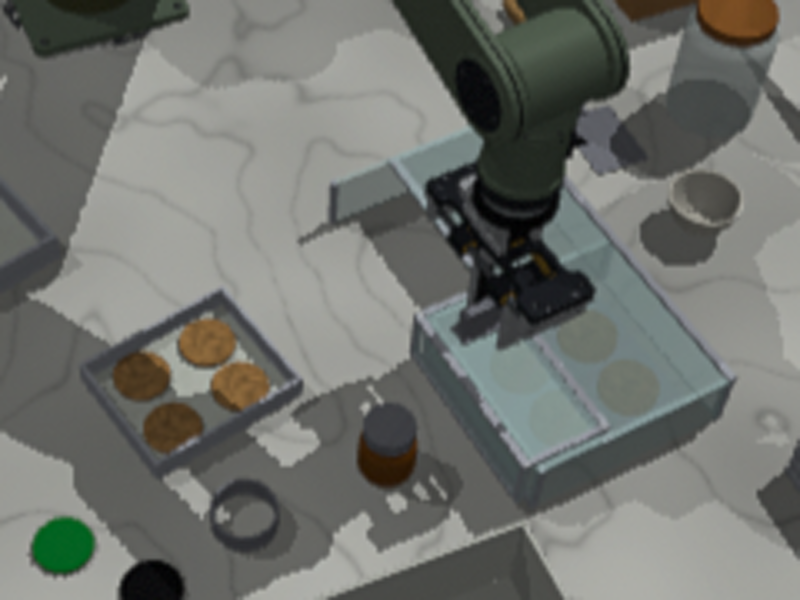

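View pics/w2.png

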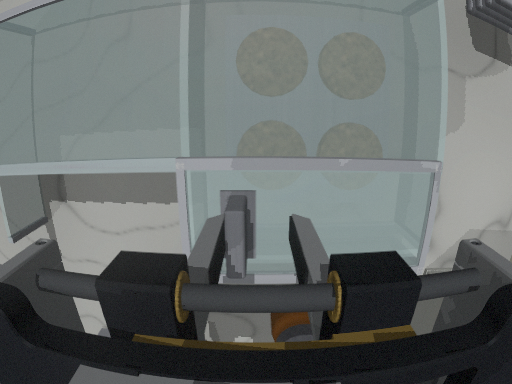

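The door's edge at (182,165) lines up with the divider, so the door looks fully open. I'll push a little more to feel for the stop.

Emit:
send_rows --series '[0,0.004,0,0,0.04,0,0.007,0,0,0.04,0,0.007,0,0,0.04]'

```text
time_s: 3.83
ee_pos: [695.4, 182.6, 182.1]
tool_rot: [-0.005, 0.671, 0.741, -0.005]
wrist_force: [-14.3, -1.8, 10.6]
opening: 40.0
```

Emit:
send_rows --series '[0,-0.005,-0.01,0,0.04,0,-0.014,-0.02,0,0.04,0,-0.014,-0.05,0,0.04,0,-0.014,-0.06,0,0.08,0,-0.014,-0.06,0,0.08]'

```text
time_s: 4.25
ee_pos: [688.6, 181.8, 247.6]
tool_rot: [0.003, 0.672, 0.741, 0.004]
wrist_force: [0.5, 0.5, 0.9]
opening: 50.4
```

```bash
python3 -c "
from h import *
plan([619.6,-191,230],103.1)"
```

```text
t 4.25 ee [688.6 181.8 247.6] g [143.6  36.8] phi 95.62 tiltz [ 0.0106  0.0016 -0.9999] F [0.5 0.5 0.9] op 50.4
shift m [-0.3642 -0.1054  0.0163] turn rad -0.1305
```

Emit:
send_rows --series '[-0.364,-0.105,0.015,-0.13,0.08,-0.364,-0.105,0.015,-0.13,0.08,-0.364,-0.105,0.015,-0.13,0.08,-0.364,-0.105,0.015,-0.13,0.08,-0.364,-0.105,0.015,-0.13,0.08,-0.364,-0.105,0.015,-0.13,0.08,-0.364,-0.105,0.015,-0.13,0.08,-0.364,-0.105,0.015,-0.13,0.08,-0.364,-0.105,0.015,-0.13,0.08,-0.364,-0.105,0.015,-0.13,0.08,-0.364,-0.105,0.015,-0.13,0.08,-0.364,-0.105,0.015,-0.13,0.08]'

```text
time_s: 5.25
ee_pos: [617.0, -191.2, 226.2]
tool_rot: [-0.001, 0.623, 0.783, 0.0]
wrist_force: [-0.6, 0.5, -0.3]
opening: 79.7
```

```bash
python3 - <<'E'
from h import *
d=cap('top')
plan([619.6,-191,107],103.1)
P=pts(d);Z=P[...,2];x,y=P[...,0],P[...,1]
k=(Z>95)&(Z<118)&(x>450)&(x<760)&(y>130)&(y<220)
q=P[k];print('pull',len(q),np.median(q,0),w2g(np.median(q,0)))
cv2.imwrite('pics/t3.png',cv2.resize(d['color'][100:260,140:340],(800,640))[:600])
w=cap('wrist');cv2.imwrite('pics/w3.png',w['color'])
E
```

```text
t 5.3 ee [ 617.2 -190.3  226.4] g [  35.6 -326.3] phi 103.09 tiltz [-5.e-04  1.e-03 -1.e+00] F [-0.3  0.7  1. ] op 79.8
shift m [-0.0014  0.0022  0.1194] turn rad -0.0002
pull 35 [679.46599835 177.64614345 107.48913502] [134.06571139  33.596888  ]
```

View pics/t3.png

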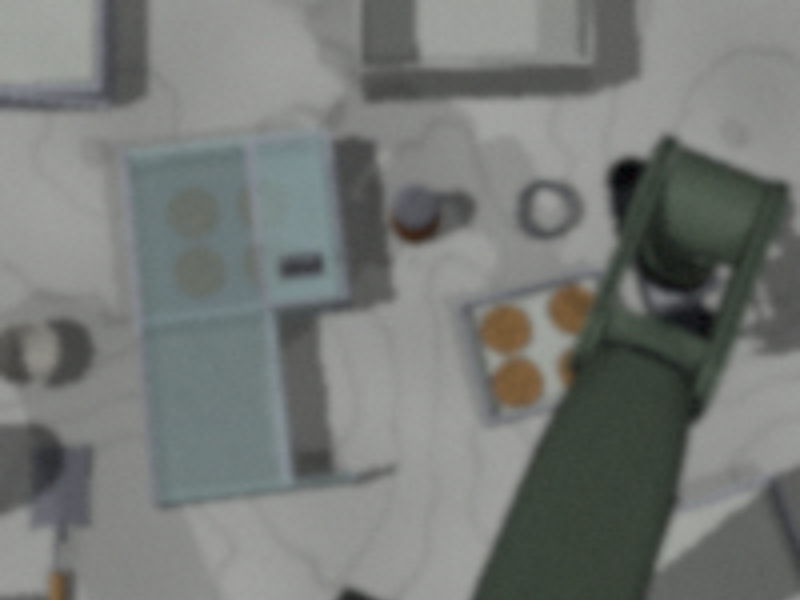

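View pics/w3.png

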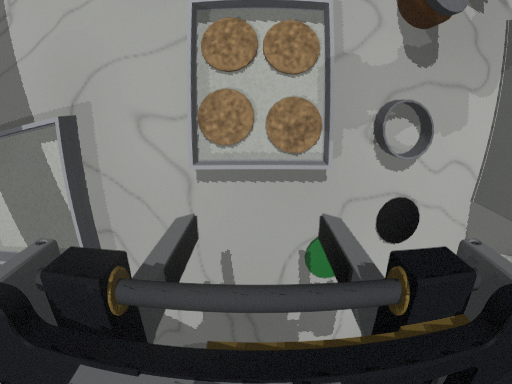

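The pull reads guard x = 134, so the door is open about 189 mm. In the wrist view the tray at (262,90) is square to the gripper. The green disc at (322,257) is near the right finger, so I'll check clearance.

```bash
python3 - <<'E'
from h import *
d=dict(np.load('last_scene.npz'))
# first images' cloud saved
P=np.load('P_top.npy')
import math
ph=math.radians(103.1);tx=np.array([math.cos(ph),math.sin(ph)]);ty=np.array([tx[1],-tx[0]])
for n,(a,b) in {'green':(760,198),'black':(690,125),'cutter':(585,160),'jar':(415,150)}.items():
    u,v=160+a/5,120+b/5; p=np.median(P[int(v)-2:int(v)+3,int(u)-2:int(u)+3].reshape(-1,3),0)
    r=p[:2]-np.array([594.7,-84]);print(n,np.round(p,0),'guard',np.round(w2g(p)),'in tray frame fwd,right',np.round([r@tx,r@ty]))
E
```

```text
green [ 719. -261.    5.] guard [ 130. -407.] in tray frame fwd,right [-201.   81.]
black [ 787. -200.    7.] guard [ 204. -353.] in tray frame fwd,right [-157.  161.]
cutter [ 759. -103.   -1.] guard [ 186. -254.] in tray frame fwd,right [-56. 156.]
jar [751.  53.  69.] guard [193. -98.] in tray frame fwd,right [ 98. 183.]
```

The green disc is 90 mm behind the finger line, so it is clear. Descending behind the tray.

Emit:
send_rows --series '[-0.001,0.002,0.035,0,0.08,-0.001,0.002,0.07,0,0.08,-0.001,0.002,0.1,0,0.08,-0.001,0.002,0.117,0,0.08,-0.001,0.002,0.117,0,0.08,-0.001,0.002,0.117,0,0.08]'

```text
time_s: 5.85
ee_pos: [619.1, -189.7, 109.0]
tool_rot: [-0.001, 0.621, 0.784, -0.0]
wrist_force: [0.5, 0.2, 0.5]
opening: 80.1
```

```bash
python3 - <<'E'
from h import *
ph=np.radians(103.1);tx=np.array([np.cos(ph),np.sin(ph)])
c=np.array([594.7,-84])
# tcp target: pushed 130 along tray axis
plan([*(c+tx*(-93)),107],103.1)
w=cap('wrist');cv2.imwrite('pics/w4.png',w['color'])
E
```

```text
t 5.85 ee [ 619.1 -189.7  109. ] g [  37.5 -325.9] phi 103.2 tiltz [-0.0023  0.0013 -1.    ] F [0.5 0.2 0.5] op 80.1
shift m [0.0155 0.0002 0.002 ] turn rad 0.0018
```

View pics/w4.png

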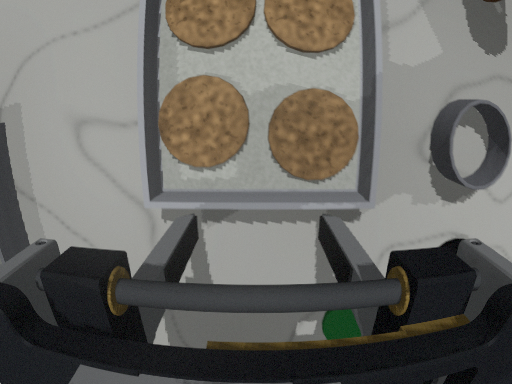

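Emit:
send_rows --series '[0.006,0,0.001,0,0.08,0.011,0,0.001,0,0.08,0.015,0,0.001,0,0.08,0.019,0,0.001,0,0.08,0.024,0,0.001,0,0.08,0.03,0,0.001,0,0.08,0.036,-0.0005,0.001,0,0.08,0.042,-0.001,0.001,0,0.08,0.048,-0.0015,0.001,0,0.08,0.054,-0.002,0.001,0,0.08,0.06,-0.0025,0.001,0,0.08,0.066,-0.003,0.001,0,0.08]'

```text
time_s: 6.9
ee_pos: [603.2, -129.5, 111.3]
tool_rot: [0.003, 0.622, 0.783, 0.0]
wrist_force: [1.2, -5.1, 3.1]
opening: 80.0
```

```bash
python3 - <<'E'
from h import *
plan([*g2w(0,-150),107],103.1)
w=cap('wrist');cv2.imwrite('pics/w5.png',w['color'])
E
```

```text
t 6.9 ee [ 603.2 -129.5  111.3] g [  27.6 -264.4] phi 103.05 tiltz [ 0.0053 -0.0037 -1.    ] F [ 1.2 -5.1  3.1] op 80.0
shift m [ 0.117  -0.0128  0.0037] turn rad -0.0009
```

View pics/w5.png

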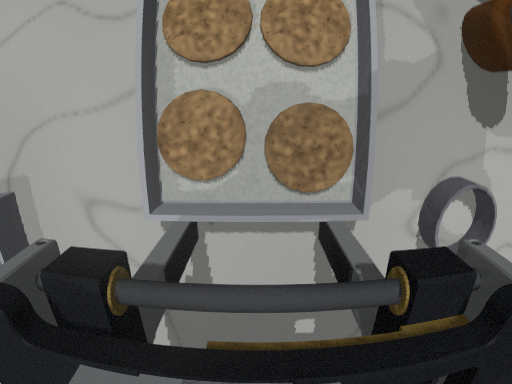

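Both fingers are against the rear wall at (190,225) and (340,225), and the wafers are in place. Continuing the push.

Emit:
send_rows --series '[0.004,0,0.003,0,0.08,0.01,-0.0005,0.003,0,0.08,0.016,-0.001,0.003,0,0.08,0.022,-0.0015,0.003,0,0.08,0.028,-0.002,0.003,0,0.08,0.034,-0.0025,0.003,0,0.08,0.04,-0.003,0.003,0,0.08,0.046,-0.0035,0.003,0,0.08,0.052,-0.004,0.003,0,0.08,0.058,-0.0045,0.003,0,0.08,0.064,-0.005,0.003,0,0.08,0.07,-0.0055,0.003,0,0.08]'

```text
time_s: 7.95
ee_pos: [582.4, -62.7, 108.3]
tool_rot: [0.003, 0.622, 0.783, 0.0]
wrist_force: [1.8, -6.0, 4.3]
opening: 80.3
```

```bash
python3 - <<'E'
from h import *
plan([*g2w(0,-150),107],103.1)
w=cap('wrist');cv2.imwrite('pics/w6.png',w['color'])
d=cap('top');P=pts(d);Z=P[...,2];g=(P[...,:2]-G0);gx=g@GX;gy=g@GY
cv2.imwrite('pics/t6.png',cv2.resize(d['color'][100:260,140:340],(800,640))[:600])
d=cap('scene');cv2.imwrite('pics/s6.png',cv2.resize(d['color'][110:290,170:410],(800,600),interpolation=cv2.INTER_CUBIC))
E
```

```text
t 7.95 ee [582.4 -62.7 108.3] g [  13.6 -195.9] phi 103.05 tiltz [ 0.0059 -0.0035 -1.    ] F [ 1.8 -6.   4.3] op 80.3
shift m [ 0.0473 -0.0076  0.0011] turn rad -0.0008
```

View pics/w6.png

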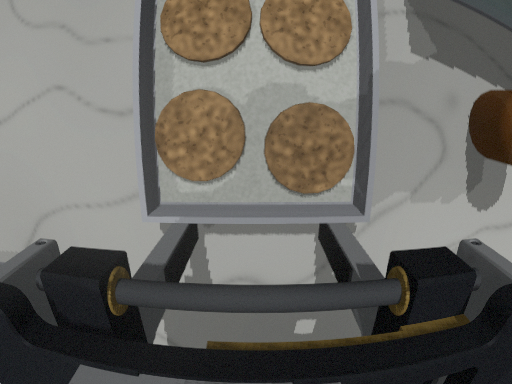

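View pics/t6.png

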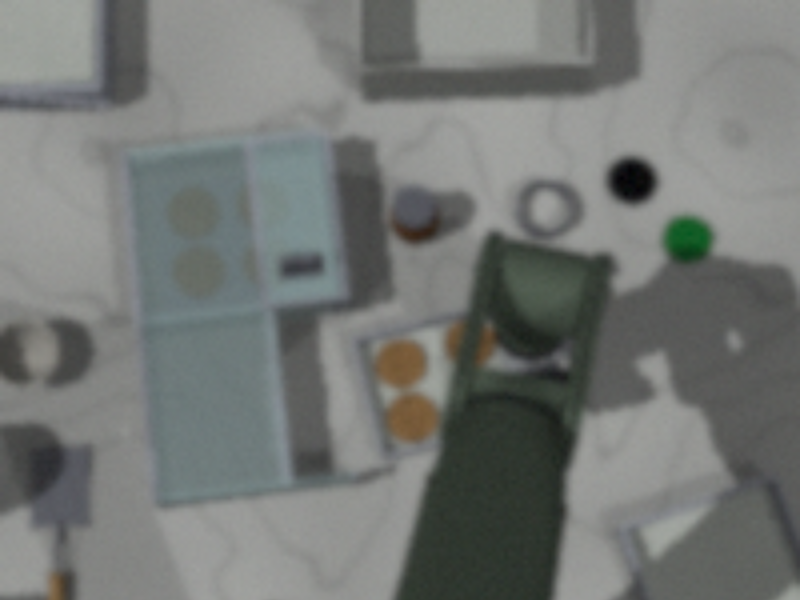

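View pics/s6.png

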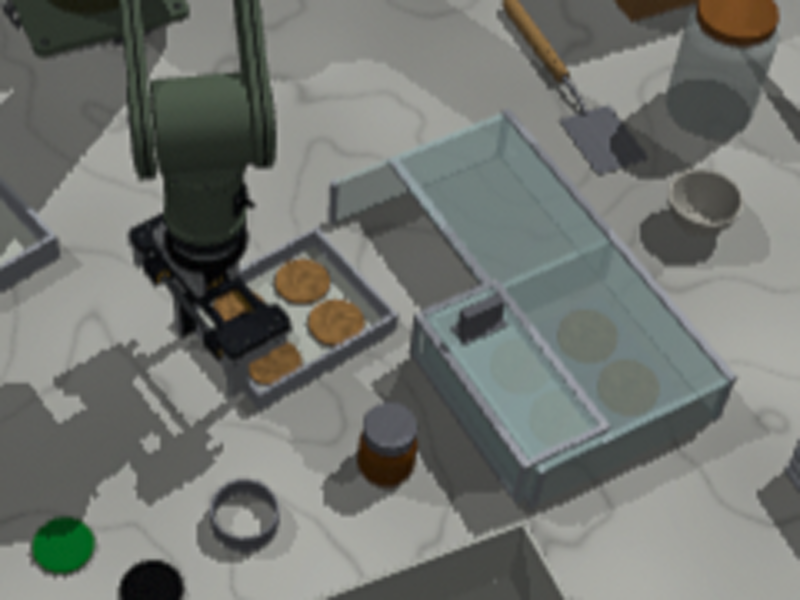

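```bash
python3 - <<'E'
from h import *
plan([*g2w(6,-160),109],95.7)
plan([*g2w(4,-130),109],95.7)
E
```

```text
t 8.1 ee [581.4 -61.5 107.3] g [  12.7 -194.7] phi 103.06 tiltz [ 3.2e-03 -9.0e-04 -1.0e+00] F [ 1.9 -3.2  2.2] op 79.8
shift m [ 0.0352 -0.0022 -0.0017] turn rad 0.1284
t 8.1 ee [581.4 -61.5 107.3] g [  12.7 -194.7] phi 103.06 tiltz [ 3.2e-03 -9.0e-04 -1.0e+00] F [ 1.9 -3.2  2.2] op 79.8
shift m [ 0.0652 -0.0004 -0.0018] turn rad 0.1284
```

Emit:
send_rows --series '[0.005,0,0,0.015,0.08,0.01,-0.001,0,0.035,0.08,0.015,-0.001,0,0.055,0.08,0.02,-0.001,0,0.075,0.08,0.025,-0.002,0,0.095,0.08,0.03,-0.002,0,0.115,0.08,0.035,-0.002,0,0.128,0.08,0.04,-0.002,0,0.128,0.08,0.046,-0.002,0,0.128,0.08,0.052,-0.001,0,0.128,0.08,0.058,-0.001,0,0.128,0.08]'

```text
time_s: 9.02
ee_pos: [566.4, -5.7, 106.4]
tool_rot: [0.001, 0.671, 0.741, -0.0]
wrist_force: [1.2, -5.4, 2.6]
opening: 79.8
```

```bash
python3 - <<'E'
from h import *
plan([*g2w(4,-130),109],95.7)
w=cap('wrist');cv2.imwrite('pics/w7.png',w['color'])
d=cap('scene');cv2.imwrite('pics/s7.png',cv2.resize(d['color'][110:290,170:410],(800,600),interpolation=cv2.INTER_CUBIC))
E
```

```text
t 9.0167 ee [566.4  -5.7 106.4] g [   3.3 -137.6] phi 95.71 tiltz [ 2.0e-04 -1.5e-03 -1.0e+00] F [ 1.2 -5.4  2.6] op 79.8
shift m [ 0.0076  0.0007 -0.0026] turn rad 0.0002
```

View pics/w7.png

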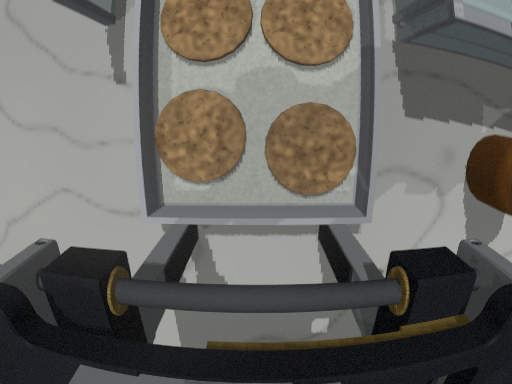

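View pics/s7.png

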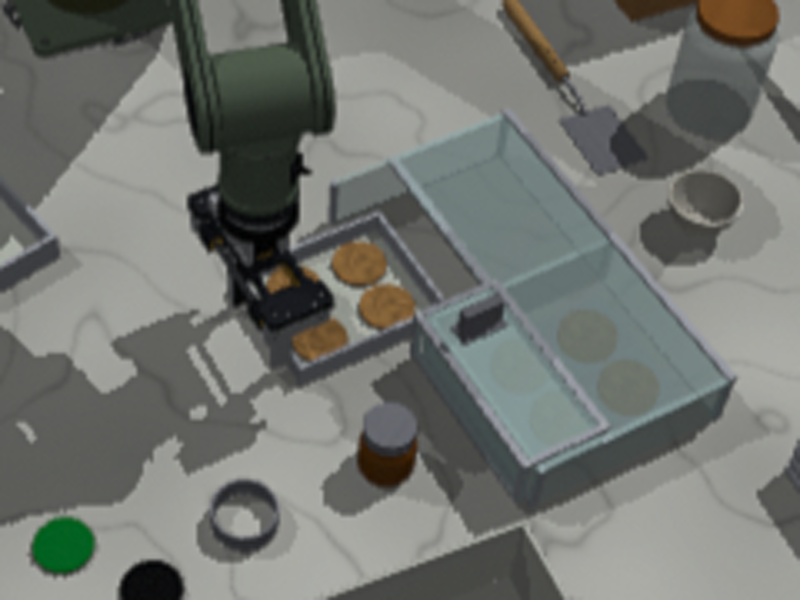

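Emit:
send_rows --series '[0.006,0,0,0,0.08,0.012,0,0,0,0.08,0.018,0,0,0,0.08,0.024,0,0,0,0.08,0.03,0,0,0,0.08,0.036,0,0,0,0.08,0.042,0,0,0,0.08,0.048,0,0,0,0.08,0.054,0,0,0,0.08,0.06,0,0,0,0.08,0.066,0,0,0,0.08,0.072,0,0,0,0.08]'

```text
time_s: 10.12
ee_pos: [558.8, 66.0, 106.0]
tool_rot: [0.0, 0.671, 0.742, -0.001]
wrist_force: [1.0, -4.9, 3.2]
opening: 79.9
```

```bash
python3 - <<'E'
from h import *
plan([*g2w(3,15),108],95.7)
w=cap('wrist');cv2.imwrite('pics/w8.png',w['color'])
E
```

```text
t 10.1167 ee [558.8  66.  106. ] g [  2.9 -65.5] phi 95.74 tiltz [-0.0011 -0.0014 -1.    ] F [ 1.  -4.9  3.2] op 79.9
shift m [ 0.0805  0.0002 -0.0021] turn rad 0.0006
```

View pics/w8.png

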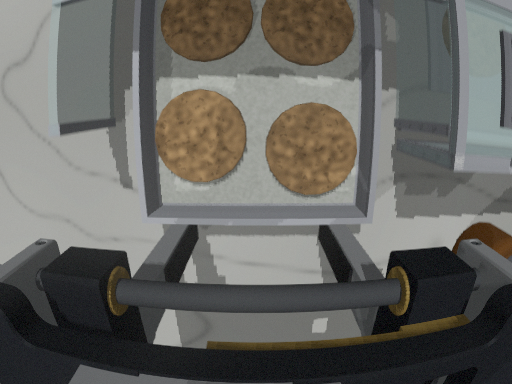

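The tray at (257,110) runs between the side panes, bottom edges at about x = 112 and x = 398, with clearance on both sides. Pushing the remaining 80 mm.

Emit:
send_rows --series '[0.006,0,-0.001,0,0.08,0.013,0,-0.001,0,0.08,0.02,0,-0.001,0,0.08,0.027,0,-0.001,0,0.08,0.034,0,-0.001,0,0.08,0.041,0,-0.001,0,0.08,0.048,0,-0.001,0,0.08,0.055,0,-0.001,0,0.08,0.062,0,-0.001,0,0.08,0.069,0,-0.001,0,0.08,0.074,0,-0.001,0,0.08,0.078,0,-0.001,0,0.08]'

```text
time_s: 11.17
ee_pos: [551.1, 145.1, 107.1]
tool_rot: [-0.0, 0.671, 0.742, -0.0]
wrist_force: [-0.3, -2.4, -1.2]
opening: 79.7
```

```bash
python3 - <<'E'
from h import *
plan([*g2w(3,15),108],95.7)
w=cap('wrist');cv2.imwrite('pics/w9.png',w['color'])
E
```

```text
t 11.1667 ee [551.1 145.1 107.1] g [ 3.1 13.9] phi 95.75 tiltz [-1.e-04  1.e-04 -1.e+00] F [-0.3 -2.4 -1.2] op 79.7
shift m [ 0.0011 -0.0001 -0.0009] turn rad 0.0009
```

View pics/w9.png

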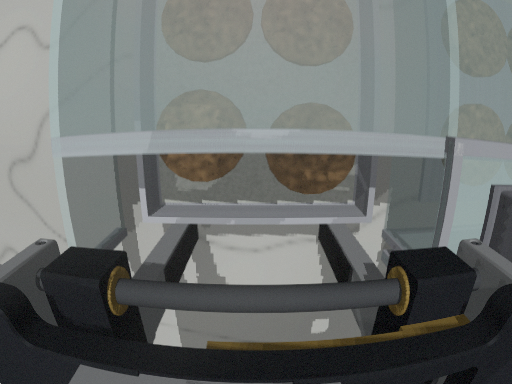

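The tray's rear wall at (257,213) is well past the doorway, with its origin at about guard y = 107, and the wafers sit under the roof. Backing off and rising.

Emit:
send_rows --series '[0,0,0,0,0.08,-0.01,0,0,0,0.08,-0.03,0,0,0,0.08,-0.05,0,0,0,0.08,-0.05,0,-0.03,0,0.08,-0.05,0,-0.07,0,0.04,-0.05,0,-0.11,0,0.04,-0.05,0,-0.14,0,0.04,-0.05,0,-0.14,0,0.04]'

```text
time_s: 11.97
ee_pos: [560.7, 93.8, 255.9]
tool_rot: [0.006, 0.671, 0.741, 0.006]
wrist_force: [0.5, -0.0, 2.3]
opening: 56.7
```

```bash
python3 - <<'E'
from h import *
plan([*g2w(134,35),245],95.7)
w=cap('wrist');cv2.imwrite('pics/w10.png',w['color'])
E
```

```text
t 11.9667 ee [560.7  93.8 255.9] g [  7.6 -38. ] phi 95.67 tiltz [ 1.610e-02  7.000e-04 -9.999e-01] F [ 0.5 -0.   2.3] op 56.7
shift m [0.0731 0.1262 0.0129] turn rad -0.0005
```

View pics/w10.png

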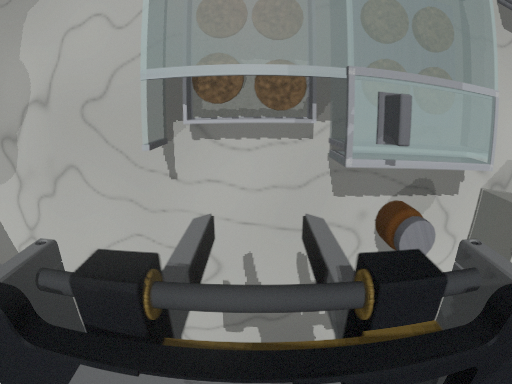

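Emit:
send_rows --series '[0.073,0.126,0.012,0,0.04,0.073,0.126,0.012,0,0.04,0.073,0.126,0.012,0,0.04,0.073,0.126,0.012,0,0.04,0.073,0.126,0.012,0,0.04,0.073,0.126,0.012,0,0.04,0.073,0.126,0.012,0,0.04]'

```text
time_s: 12.6
ee_pos: [673.1, 178.9, 233.3]
tool_rot: [-0.001, 0.671, 0.741, -0.002]
wrist_force: [-0.1, -0.1, 0.6]
opening: 40.1
```

```bash
python3 - <<'E'
from h import *
plan([*g2w(134,35),182],95.7)
w=cap('wrist');cv2.imwrite('pics/w11.png',w['color'])
E
```

```text
t 12.6 ee [673.1 178.9 233.3] g [127.8  35.4] phi 95.71 tiltz [-3.7e-03 -8.0e-04 -1.0e+00] F [-0.1 -0.1  0.6] op 40.1
shift m [-0.0004  0.0064  0.0513] turn rad 0.0001
```

View pics/w11.png

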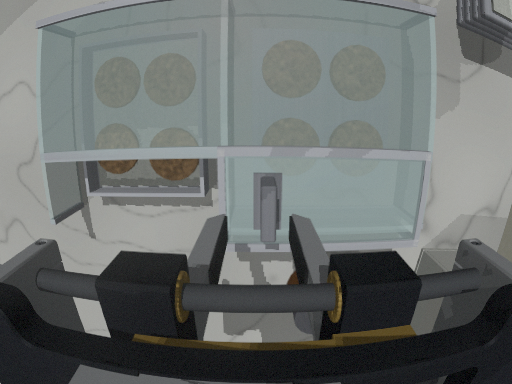

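The pull at (267,205) lies between the fingers. I'll descend with a 6 mm shift.

Emit:
send_rows --series '[0,0.006,0.01,0,0.04,0,0.006,0.035,0,0.04,0,0.006,0.051,0,0.04,0,0.006,0.051,0,0.04,0,0.006,0.051,0,0.04]'

```text
time_s: 13.07
ee_pos: [679.1, 179.6, 182.5]
tool_rot: [-0.001, 0.671, 0.741, -0.001]
wrist_force: [-0.3, 0.6, -0.4]
opening: 39.9
```

```bash
python3 -c "
from h import *
plan([*g2w(-55-14,35),182],95.7)"
```

```text
t 13.0667 ee [679.1 179.6 182.5] g [133.9  35.6] phi 95.69 tiltz [-3.4e-03 -5.0e-04 -1.0e+00] F [-0.3  0.6 -0.4] op 39.9
shift m [-0.0006 -0.2029  0.0012] turn rad -0.0002
```

Emit:
send_rows --series '[0,-0.008,0,0,0.04,0,-0.018,0,0,0.04,0,-0.034,0,0,0.04,0,-0.05,0,0,0.04,0,-0.066,0,0,0.04,0,-0.082,0,0,0.04,0,-0.098,0,0,0.04,0,-0.114,0,0,0.04,0,-0.13,0,0,0.04,0,-0.146,0,0,0.04,0,-0.162,0,0,0.04,0,-0.178,0,0,0.04]'

```text
time_s: 14.07
ee_pos: [504.3, 162.8, 186.5]
tool_rot: [0.002, 0.671, 0.741, 0.003]
wrist_force: [4.0, 1.0, -1.5]
opening: 39.8
```

```bash
python3 -c "
from h import *
plan([*g2w(-55-14,35),182],95.7)"
```

```text
t 14.0667 ee [504.3 162.8 186.5] g [-41.7  36.2] phi 95.72 tiltz [ 0.0077  0.0014 -1.    ] F [ 4.   1.  -1.5] op 39.8
shift m [-0.0012 -0.0273  0.0043] turn rad 0.0003
```

Emit:
send_rows --series '[0,-0.008,0.002,0,0.04,0,-0.014,0.002,0,0.04,0,-0.019,0.002,0,0.04,0,-0.023,0.002,0,0.04,0,-0.026,0.002,0,0.04,0,-0.028,0.002,0,0.04,0,-0.029,0.002,0,0.04]'

```text
time_s: 14.65
ee_pos: [476.5, 159.9, 182.7]
tool_rot: [0.002, 0.671, 0.741, 0.002]
wrist_force: [9.6, 2.0, -4.1]
opening: 39.8
```

```bash
python3 -c "
from h import *
plan([*g2w(-55-14,35),182],95.7)"
```

```text
t 14.65 ee [476.5 159.9 182.7] g [-69.6  36.1] phi 95.71 tiltz [ 6.5e-03  9.0e-04 -1.0e+00] F [ 9.6  2.  -4.1] op 39.8
shift m [-0.0011  0.0006  0.0007] turn rad 0.0003
```

Emit:
send_rows --series '[0,-0.003,0,0,0.04,0,-0.004,0,0,0.04,0,-0.004,0,0,0.04]'

```text
time_s: 14.9
ee_pos: [475.7, 159.7, 182.6]
tool_rot: [0.005, 0.671, 0.741, 0.006]
wrist_force: [18.1, 3.1, -13.1]
opening: 40.4
```

Emit:
send_rows --series '[0,0.006,0,0,0.04,0,0.014,0,0,0.04,0,0.014,0,0,0.04,0,0.014,-0.03,0,0.04,0,0.014,-0.07,0,0.04,0,0.014,-0.11,0,0.04,-0.04,-0.02,-0.13,0,0.04,-0.08,-0.06,-0.13,0,0.04,-0.12,-0.1,-0.13,0,0.04,-0.15,-0.13,-0.13,0,0.04,-0.15,-0.13,-0.13,0,0.04]'

```text
time_s: 15.82
ee_pos: [355.3, -1.5, 311.5]
tool_rot: [-0.001, 0.67, 0.742, -0.001]
wrist_force: [-0.0, 0.0, 0.3]
opening: 40.1
```

```bash
python3 - <<'E'
from h import *
plan([*g2w(-69,35),182],95.7)
for n in('top','scene'):
    d=cap(n);P=pts(d);Z=P[...,2];g=P[...,:2]-G0;gx,gy=g@GX,g@GY
    k=(Z>98)&(Z<115)&(gx>-100)&(gx<180)&(gy>0)&(gy<70)
    print(n,'pull',k.sum(),np.median(gx[k]),np.median(gy[k]))
    cv2.imwrite(f'pics/{n}12.png',cv2.resize(d['color'][100:260,140:340] if n=='top' else d['color'][110:290,170:410],(750,600),interpolation=cv2.INTER_CUBIC))
w=cap('wrist');cv2.imwrite('pics/w12.png',w['color'])
E
```

```text
t 15.8167 ee [355.3  -1.5 311.5] g [-206.3 -112.5] phi 95.83 tiltz [-2.4e-03  2.0e-04 -1.0e+00] F [-0.   0.   0.3] op 40.1
shift m [0.1471 0.1379 0.1292] turn rad 0.0023
top pull 36 -57.19709180017777 36.217038778447005
scene pull 57 -51.8633687528543 32.13456799874024
```

View pics/top12.png

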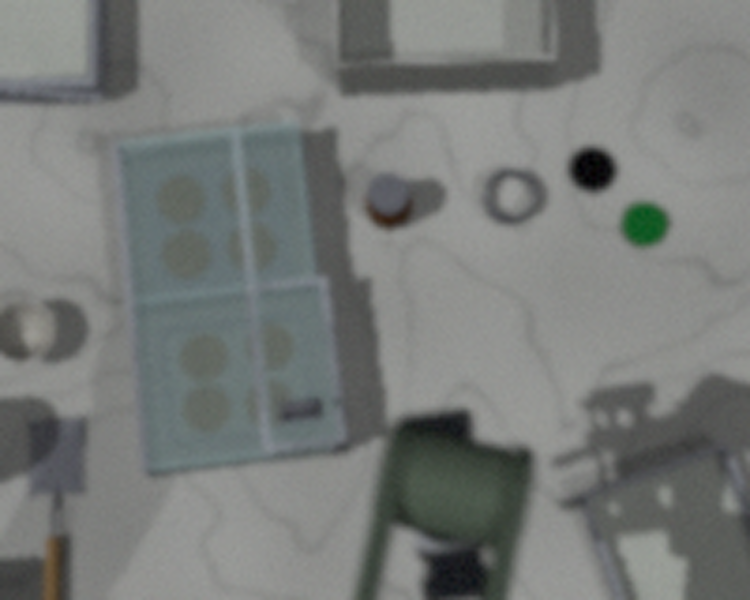

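View pics/scene12.png

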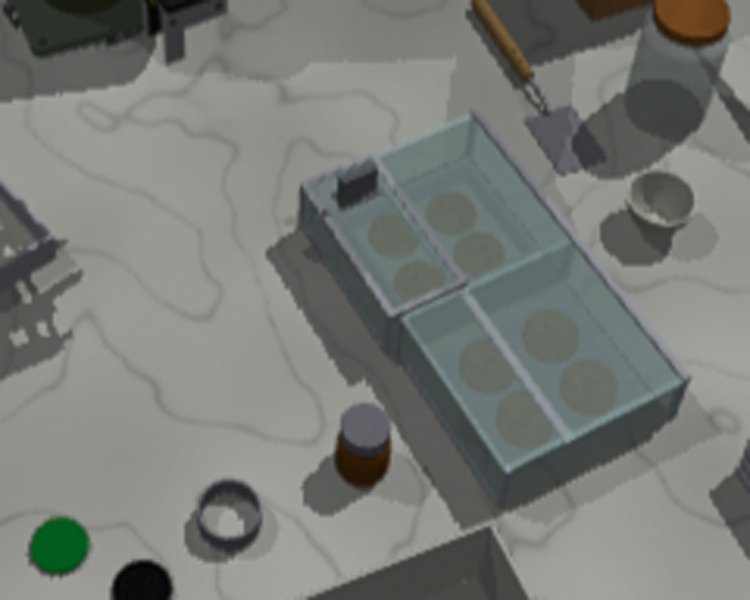

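The door's left edge at (300,200) is flush with the guard's end. All four wafers show inside the bay, and the jar and cutter have not moved. The arm is clear and still, so I'm handing in.

```bash
python3 -c "
from h import *
s=arm.observe();print(np.round(s['qvel'],3),s['wrist_force']);print(arm.sign_off())"
```

```text
[ 0.07   0.049 -0.05   0.022 -0.022  0.016] [-0.62860614  0.4058129   0.46993061]
the job is handed in; nothing more can be done
None
```

The job is done and handed in after about 16 s of robot time; no verdict was given. I slid the door open to its stop, pushed the small tray into the empty bay with two fingers on its rear wall, and slid the door shut to its stop.

**Last checks:**
- **Door:** when open, the pull measured guard x of about 134 mm, an opening of about 189 mm. When shut, I felt the stop at 18 N. The two cameras disagreed on the shut position by 5 mm (-57 and -52 mm, against -55 expected), which puts the opening within about 3 mm of shut.
- **Tray:** its origin is at about guard x 3 mm, y 107 mm. I worked this out from where the gripper stopped, not from a direct measurement after the door was shut.
- **Wafers:** the last scene and top pictures show all four brown wafers inside the bay. I saw them on the tray through the roof as the arm backed off.
- **Other things:** the jar, cutter, ramekin, spatula, canister and the black and green discs look unmoved in those pictures. The mug and bowl were outside the last crops and I did not check them again, but the gripper went near them only at the very start, about 200 mm above the counter.
- **Arm:** it was clear of everything at hand-in, but the joints were still settling at up to 0.07 rad/s.

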